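Push the tea box home into the corner of the counter rail

ROBOT

A 6-joint arm with a two-finger parallel gripper is mounted at the origin on the work surface. World frame = base frame: x ahead of the robot, y to its left, z up, the work surface at z = 0. Lengths are in m, angles in rad, forces in N, time in s.
With the tool pointing down it reaches from about 0.3 to 0.85 m from the base axis. Payload 5.4 kg.
Tool frame: the origin (TCP) lies at the very end of the fingers, on their centre line; the grasp point (between the pads) lies bot.grasp_offset behind it (bot.grasp_offset is the distance from the TCP to the grasp point, in m); z points along the fingers, y is the line along which they close (so a half turn about z gives the same grasp; the last joint's range is limited). The gripper opens to 85 mm and grips with 20 to 120 N. Pads are 22 mm wide; open, the fingers measure 114 mm over their backs; the gripper's body (76 mm by 85 mm) begins 54 mm behind the grasp point. The pads swing forward as they close: fully open they stand 13 mm farther back than shut.
Start: joints at [-1.494, 0.158, 1.597, -0, 1.386, -0.21], TCP at [0.163, -0.552, 0.231] pointing down, gripper open.
Joint ranges: [-2.91, 2.91], [-0.94, 2.29], [0.18, 2.7], [-1.29, 4.43], [0.17, 2.64], [-3, 3]. Speed limits (rad/s): [2.57, 2.57, 3.14, 3.14, 3.14, 3.14].

INTERFACE

Orientations are given as a rotation vector (axis times angle).
In Python, from cell import bot, cams gives the robot as it stands.
- The arm moves only by the tool arm_command, never from a script. Its argument "steps" is a list of rows, each a list of 7 numbers: the shift along the tool's x, y, z as a fraction of full scale, then the turn, a rotation vector about the tool's x, y, z as a fraction of full scale, then the gripper's target within -1 to 1 (fully open at 1, half-way at 0, shut at -1). A call has 1 to 20 rows; each row shifts and turns the commanded pose from where the row before left it, along the tool's axes as they then stand; what a row does not reach is not made up. Full scale, the value 1, is 25 cm for a shift and 90 degrees for a turn. A row lasts 1/10 s, in which the tool goes at most 50 mm and 8.59 degrees, less where a joint would pass 70% of its speed; a pose out of reach is approached as far as the arm can. A call with a number of a shift or a turn outside -1 to 1 is refused whole. A call with a gripper value outside its range is refused whole. The fingers move at their own pace and stop on an object; "squeeze" is the grip in N (left out, the last holds). Time passes only in rows, so rows that do not move let the fingers close. It gives the time, the measured TCP pose, the force, the opening and the grip force at its end, in the units of the state.
- bot.observe(): the state, without advancing time (a new reading comes with each control period).
- cams.read_camera(name): name is "scene" or "top" or "wrist"; returns a dict with "image" (384x512x3 uint8, blue, green, red), "range_z" (384x512 float32, m along the optical axis (not along the pixel's ray), 0 where there is no reading), "fx", "fy", "cx", "cy" (pixels), "D" ([k1, k2, p1, p2, k3] as OpenCV has them; the pictures are not rectified), "R" (3x3) and "t" (3): a world point X has camera coordinates R X + t. Camera axes: x right, y down, z forward; pixel columns grow to the right and rows downward; lengths in m; the calibration is good to about 2 mm. A picture is of the moment at which its call begins.
- bot.job_done(): hands the job in; it is judged then, once.
The state is a dict: "t": time; "qpos": joint angles; "qd": joint speeds; "effort": joint torques, N m; "position": TCP position; "ee_rot": TCP orientation; "ft_force": force on the tool from outside, world axes, zero at the start; "moment": the same for the moment, N m; "opening": finger opening in m; "grip_force": force on a finger pad.
Only numpy, scipy, OpenCV 4.12 (cv2) and the standard library are available. Lean on these libraries where they do the work, as an engineer would, in place of code of your own. Each camera call takes 0.05 s, during which the arm holds its last target. There are 200 camera calls.

TASK

Push the bamboo tea box along the counter, without picking it up or tipping it, into the corner of the low steel rail at the end nearer the stoneware teapot (not the kettle's end). It should finish square in that corner, its long back against the back bar and its end against the end stop. Leave the teapot, kettle, mug and strainer where they stand, and finish with the hand clear.

Things in the scene. Friction and masses are not known exactly. Their poses are not given: they have to be found in the camera images.
- tea_box: Closed bamboo tea box, loose, plain upright sides, 100 mm (x) by 140 mm (y) by 55 mm high, 0.3 to 0.65 kg, three dark panes in its top. Origin at the centre of its underside, z up. Its +x side (140 mm long) is the back that goes against the back bar; it starts turned by up to 0.35 rad either way. It slides under roughly 1 to 8 N.
- rail: Low steel rail fixed to the counter, a wide U open towards the robot, 35 mm high, 10 mm thick. Origin at counter level, middle of the back bar's near face; x away from the robot, y along the bar, z up. End stops: inner faces at y = +240 and -240 mm, running from the bar to x = -120 mm. The box is home with its origin at x = -50, y = +170 or -170 mm, axes parallel to the rail's.
- teapot: Stoneware teapot with lid, beige, round, body 140 mm across, 133 mm high with its knob, spout and handle reaching 115 mm from the middle; stands beyond one end of the rail (left or right) and marks the end to use. Origin at the centre of its underside. Must not be disturbed.
- kettle: Grey plastic kettle, 156 mm across the foot, 192 mm high, spout and black handle reaching up to 118 mm from the middle; stands beyond the other end of the rail. Origin at the centre of its underside. Must not be disturbed.
- mug: Cream enamel mug, 80 mm across, 78 mm high, handle to its +y, reaching about 75 mm from the middle; stands on the counter to one side, nearer the robot. Origin at the centre of its underside. Must not be disturbed.
- strainer: Steel mesh tea strainer lying bowl upside down, rim 78 mm across, 36 mm high, straight handle along its -x reaching 149 mm from the middle of the bowl; on the counter on the side opposite the mug. Origin under the middle of the bowl. Must not be disturbed.
Things that resemble listed ones, but are neither listed nor needed, are in the scene too. What is shaped like the teapot but blue is not meant.

How it is judged:
By the outcome, as a careful person would: the job done as asked, in the order asked, and still so for the second after the job is handed in, with the robot touching nothing.
It also fails if it takes over 61 s, if anything falls off the work surface, if the arm or the gripper's body presses on something with over 40 N, if the wrist force passes 120 N, or if a joint passes its speed limit or range.

## Working session

There is one attempt and no reset: what is moved stays moved. The work goes in short steps, Python scripts to look and compute and a tool call to move; the robot and the scene stay as the last step left them, time stands still between calls to the robot, and variables do not carry over. Pictures are saved under pics/ and viewed, at most 10 in all, crops included, and the job is handed in when it is done.

Besides the shell and the picture viewer there is one more tool, called after "Request:" as name(argument=value, ...) on one line, values as JSON. arm_command: Moves the arm, as the interface text tells. Its arguments: {"type":"object","properties":{"steps":{"type":"array","items":{"type":"array","items":{"type":"number"}}},"squeeze":{"type":"number"}},"required":["steps"]}

```bash
ls; mkdir -p pics
python3 - <<'E'
from cell import bot,cams
import cv2,numpy as np
for n in("scene","top"):
    c=cams.read_camera(n); cv2.imwrite(f"pics/{n}0.png",c["image"]); np.savez(f"{n}0.npz",**c)
    print(n,c["fx"],c["cx"],c["cy"],c["D"],c["R"],c["t"])
o=bot.observe(); print(o,bot.grasp_offset)
E
```

```text
pics
scene 384.10116919842443 256.7441825225704 188.13480608204853 [0.0273679 0.        0.        0.        0.       ] [[-0.27829401  0.96045075  0.00931626]
 [ 0.64946401  0.19531275 -0.73488055]
 [-0.70763616 -0.19846228 -0.67813257]] [ 0.15102306 -0.26786141  1.47082744]
top 436.94741170441984 263.64569516842914 196.8093890888132 [-0.10308617  0.          0.          0.          0.        ] [[ 0.02192325 -0.99974661  0.00510747]
 [-0.98300543 -0.02248692 -0.182194  ]
 [ 0.18226268 -0.00102639 -0.98324934]] [-0.02800462  0.48195545  1.49873139]
{'t': 0.1, 'qpos': array([-1.49408144e+00,  1.58982593e-01,  1.59817304e+00, -6.27466504e-06,
        1.38621003e+00, -2.10123612e-01]), 'qd': array([ 0.001578  , -0.00108947, -0.00207716, -0.00153569,  0.00090466,
        0.00153379]), 'effort': array([ 5.95300171e-04, -3.96990323e+01, -3.32338071e+01, -1.56467909e-04,
        4.22075886e-03, -6.97214787e-06]), 'position': array([ 0.16259977, -0.55093435,  0.23038387]), 'ee_rot': array([-3.10758658e+00, -4.48770726e-01, -1.75871621e-04]), 'ft_force': array([ 0.29543176, -0.03484217, -0.14878478]), 'moment': array([ 0.06686695, -0.03760986,  0.01660422]), 'grip_force': 0.0, 'opening': 0.08584050968299589} 0.0187
```

View pics/top0.png

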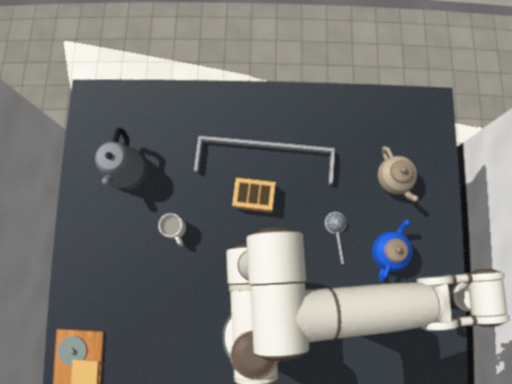

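View pics/scene0.png

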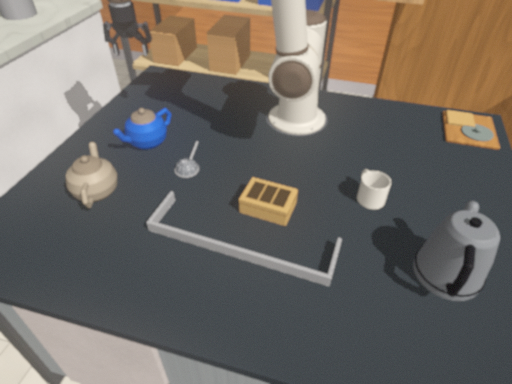

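The top view shows the box at about (254,195). The rail's back bar runs from (200,138) to (333,148), with stops at (197,165) and (332,180). The beige teapot is at (397,175), so the −y end (right) is the target. The mug is at (172,226) and the strainer at (335,222), its handle running to (342,262). Next I measure.

```bash
cat > h.py <<'E'
import numpy as np,cv2
def K(c): return np.array([[c["fx"],0,c["cx"]],[0,c["fy"],c["cy"]],[0,0,1.]])
def rays(c):
    v,u=np.mgrid[0:384,0:512]
    p=cv2.undistortPoints(np.stack([u,v],-1).reshape(-1,1,2).astype(float),K(c),c["D"]).reshape(384,512,2)
    return np.dstack([p,np.ones((384,512))])
def cloud(c):
    return (rays(c)*c["range_z"][...,None]-c["t"])@c["R"]
def onplane(c,h):
    d=rays(c)@c["R"]; o=-c["R"].T@c["t"]
    return o+d*((h-o[2])/d[...,2])[...,None]
def rect(xy):
    (cx,cy),(w,h),a=cv2.minAreaRect(xy.astype(np.float32)*1000)
    return np.array([cx,cy,w,h,a])
def box(c):
    P=cloud(c); hsv=cv2.cvtColor(c["image"],cv2.COLOR_BGR2HSV)
    m=(abs(P[...,2]-.055)<.012)&(P[...,0]>.35)&(P[...,0]<.8)&(abs(P[...,1])<.32)
    col=(hsv[...,0]>8)&(hsv[...,0]<28)&(hsv[...,1]>90)
    n,l,s,ce=cv2.connectedComponentsWithStats(cv2.morphologyEx((m&col).astype(np.uint8),cv2.MORPH_CLOSE,np.ones((7,7))))
    i=1+np.argmax(s[1:,4]); return rect(onplane(c,.055)[(l==i)][:,:2]),s[i]
def rail(c):
    P=cloud(c); g=c["image"].astype(int)
    m=(P[...,2]>.022)&(P[...,2]<.045)&(P[...,0]>.5)&(P[...,0]<.85)&(abs(P[...,1])<.4)&((g.max(-1)-g.min(-1))<30)&(g.min(-1)>80)
    n,l,s,ce=cv2.connectedComponentsWithStats(m.astype(np.uint8),connectivity=8)
    i=1+np.argmax(s[1:,4]); return onplane(c,.035)[l==i][:,:2],s[i]
E
python3 - <<'E'
from h import *
for n in("top","scene"):
    c=dict(np.load(n+"0.npz")); print(n,*box(c))
    xy,s=rail(c); print(s,rect(xy))
    P=cloud(c)
    m=(P[...,2]>.012)&(P[...,0]>.3)&(P[...,0]<.9)&(abs(P[...,1])<.5)&(P[...,2]<.25)
    k,l,st,_=cv2.connectedComponentsWithStats(m.astype(np.uint8))
    for i in range(1,k):
        if st[i,4]>40:
            Q=P[l==i]; print(st[i],Q.min(0).round(3),Q.max(0).round(3),Q.mean(0).round(3))
E
```

```text
top [491.40527344  19.4965744  139.63180542 102.41966248  84.57167816] [ 232  178   43   33 1135]
[194 137 141  47 673] [624.43383789 -16.47351074 500.58273315 132.97592163  85.63601685]
[ 107  127   39   62 1510] [0.498 0.42  0.012] [0.695 0.5   0.198] [0.58  0.463 0.123]
[194 137 141  47 809] [ 0.541 -0.27   0.012] [0.704 0.237 0.045] [ 0.663 -0.021  0.03 ]
[378 147  28  47 899] [ 0.505 -0.5    0.024] [ 0.673 -0.423  0.136] [ 0.573 -0.463  0.085]
[ 232  178   43   33 1180] [ 0.436 -0.053  0.013] [0.548 0.094 0.065] [0.49  0.02  0.053]
[159 213  26  33 278] [0.306 0.263 0.012] [0.413 0.342 0.086] [0.367 0.3   0.052]
[326 213  20  20 274] [ 0.366 -0.31   0.013] [ 0.435 -0.242  0.041] [ 0.402 -0.275  0.027]
[372 222  35  29 558] [ 0.3   -0.5    0.043] [ 0.396 -0.397  0.135] [ 0.332 -0.451  0.091]
scene [500.34140015  19.98160172 141.9740448  110.19827271  84.67358398] [ 239  178   58   38 1369]
[ 147  192  194   90 1477] [632.33172607 -17.10777283 497.96737671 139.10090637  85.9358902 ]
[ 118  108   47   41 1129] [ 0.3   -0.5    0.012] [ 0.404 -0.397  0.137] [ 0.342 -0.447  0.074]
[  74  155   43   53 1596] [ 0.516 -0.5    0.013] [ 0.677 -0.422  0.135] [ 0.601 -0.458  0.078]
[176 159  21  16 251] [ 0.377 -0.308  0.012] [ 0.443 -0.243  0.038] [ 0.415 -0.271  0.025]
[357 170  34  37 941] [0.312 0.262 0.012] [0.417 0.343 0.081] [0.377 0.302 0.05 ]
[ 239  178   58   46 1792] [ 0.439 -0.055  0.012] [0.552 0.092 0.06 ] [0.51  0.022 0.048]
[ 147  192  194   92 1982] [ 0.543 -0.269  0.012] [0.71  0.235 0.04 ] [ 0.675 -0.018  0.028]
[ 414  202   64   95 3848] [0.501 0.419 0.012] [0.704 0.5   0.194] [0.628 0.463 0.117]
```

Request:
arm_command(steps=[[0,0,0,0,0,0.0767,1],[0,0,0,0,0,0.0767,1],[0,0,0,0,0,0.0767,1],[0.06,-0.17,0,0,0,0,1],[0.06,-0.17,0,0,0,0,1],[0.06,-0.17,0,0,0,0,1],[0.06,-0.17,0,0,0,0,1],[0.06,-0.17,0,0,0,0,1],[0.06,-0.17,0,0,0,0,1],[0.06,-0.17,0,0,0,0,1],[0.06,-0.17,0,0,0,0,1],[0.06,-0.17,0,0,0,0,1],[0.06,-0.17,0,0,0,0,1],[0.06,-0.17,0,0,0,0,1],[0.06,-0.17,0,0,0,0,1],[0.06,-0.17,0,0,0,0,1],[0.06,-0.17,0,0,0,0,1],[0,0,0,0,0,0,1],[0,0,0,0,0,0,1]])

```text
t: 2.0
position: [0.4161, 0.0271, 0.2308]
ee_rot: [3.139, -0.112, -0.002]
ft_force: [-0.6, -0.1, -0.2]
opening: 0.0855
grip_force: 0.0
```

Run:
```python
from cell import bot,cams
from h import *
for n in("wrist","scene"):
    c=cams.read_camera(n); cv2.imwrite(f"pics/{n}1.png",c["image"]); np.savez(f"{n}1.npz",**c)
    try: print(box(c)); xy,s=rail(c); print(s,rect(xy))
    except Exception as e: print(e)
print(-c["R"].T@c["t"])
```

```text
(array([492.29415894,  17.53443146, 108.23921967,  71.31015015,
        84.45728302]), array([203,  51, 115,  77, 909], dtype=int32))
[ 36   0  19  26 391] [587.43334961 226.88867188  18.45547676  24.78356934  84.40380096]
(array([500.53369141,  19.99200821, 141.98187256, 110.79140472,
        84.36186981]), array([ 239,  178,   58,   37, 1368], dtype=int32))
[ 147  192  194   90 1472] [632.0302124  -17.08634949 497.96737671 138.49650574  85.9358902 ]
[1.25680585 0.1991703  0.79916288]
```

View pics/wrist1.png

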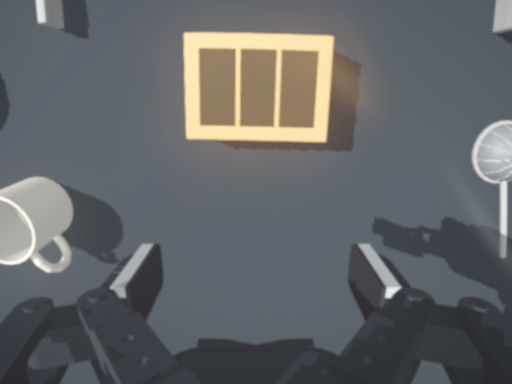

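The wrist view shows the box spanning (185–333, 33–142), centred ahead of the two open fingers. The rail stop tips are at (48,10) and (503,15). I descend and start pushing.

Request:
arm_command(steps=[[0,0,0.08,0,0,0,1],[0,0,0.08,0,0,0,1],[0,0,0.08,0,0,0,1],[0,0,0.08,0,0,0,1],[0,0,0.08,0,0,0,1],[0,0,0.08,0,0,0,1],[0,0,0.08,0,0,0,1],[0,0,0.08,0,0,0,1],[0,0,0.08,0,0,0,1],[0,0,0.08,0,0,0,1],[0,0,0.04,0,0,0,1],[0,0,0.03,0,0,0,1],[0,0,0,0,0,0,1],[0.02,0,0,0,0,0,1],[0.02,0,0,0,0,0,1],[0.02,0,0,0,0,0,1],[0.02,0,0,0,0,0,1],[0.02,0,0,0,0,0,1],[0.02,0,0,0,0,0,1],[0.02,0,0,0,0,0,1]])

```text
t: 4.1
position: [0.4505, 0.0239, 0.0136]
ee_rot: [-3.139, 0.116, 0.005]
ft_force: [-5.6, 0.7, 3.2]
opening: 0.0854
grip_force: 2.7
```

Request:
arm_command(steps=[[0.02,0,0,0,0,0,1],[0.02,0,0,0,0,0,1],[0.02,0,0,0,0,0,1],[0.02,0,0,0,0,0,1],[0.02,0,0,0,0,0,1],[0.02,0,0,0,0,0,1],[0.02,0,0,0,0,0,1],[0.02,0,0,0,0,0,1],[0.02,0,0,0,0,0,1],[0.02,0,0,0,0,0,1],[0.02,0,0,0,0,0,1],[0.02,0,0,0,0,0,1],[0.02,0,0,0,0,0,1],[0.02,0,0,0,0,0,1],[0.02,0,0,0,0,0,1],[0.02,0,0,0,0,0,1],[0.02,0,0,0,0,0,1],[0.02,0,0,0,0,0,1],[0.02,0,0,0,0,0,1],[0,0,0,0,0,0,1]])

```text
t: 6.1
position: [0.5465, 0.0167, 0.0137]
ee_rot: [-3.139, 0.117, -0.0]
ft_force: [-0.8, -0.0, -0.3]
opening: 0.0852
grip_force: 0.4
```

Run:
```python
from cell import bot,cams
from h import *
for n in("scene","top"):
    c=cams.read_camera(n); cv2.imwrite(f"pics/{n}2.png",c["image"])
    print(box(c)); xy,s=rail(c); print(s,rect(xy))
cv2.imwrite("pics/s2c.png",cv2.resize(cv2.imread("pics/scene2.png")[100:300,100:400],None,fx=2.5,fy=2.5))
```

```text
(array([610.54931641,  12.64772797, 141.77339172, 113.20732117,
        85.51890564]), array([ 223,  203,   63,   44, 1713], dtype=int32))
[ 147  192  194   90 1469] [632.54052734 -17.12260437 497.96737671 139.5196228   85.9358902 ]
(array([581.76702881, -51.75138855,  21.94500923,   7.09667397,
         0.96577948]), array([273, 166,   3,   7,  10], dtype=int32))
[194 137 141  47 641] [624.4430542  -16.47367859 500.56936646 132.63264465  85.67842102]
```

View pics/s2c.png

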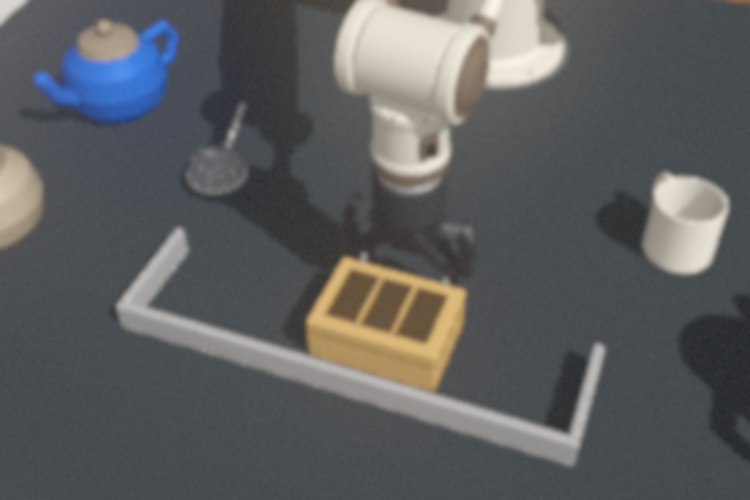

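The crop shows the box upright and parallel to the bar, with a gap of roughly 25 mm. The fingers are at its near side at (365,258) and (450,280). I push 20 mm more, then back off and rise.

Request:
arm_command(steps=[[0.02,0,0,0,0,0,1],[0.02,0,0,0,0,0,1],[0.02,0,0,0,0,0,1],[0.02,0,0,0,0,0,1],[0,0,0,0,0,0,1],[-0.04,0,0,0,0,0,1],[-0.08,0,0,0,0,0,1],[0,0,-0.08,0,0,0,1],[0,0,-0.1,0,0,0,1],[0,0,-0.1,0,0,0,1],[0,0,-0.1,0,0,0,1],[0,0,-0.1,0,0,0,1],[0,0,0,0,0,0,1]])

```text
t: 7.5
position: [0.5388, 0.0167, 0.1382]
ee_rot: [3.138, -0.117, 0.014]
ft_force: [0.7, -0.2, -0.7]
opening: 0.0856
grip_force: 0.0
```

Run:
```python
from cell import bot,cams
from h import *
for n in("wrist","scene","top"):
    c=cams.read_camera(n); cv2.imwrite(f"pics/{n}3.png",c["image"]);np.savez(f"{n}3.npz",**c)
    try:print(box(c)); xy,s=rail(c); print(s,rect(xy))
    except Exception as e: print(e)
```

```text
(array([624.52630615,   9.01579285, 137.50331116,  94.3525238 ,
        85.78419495]), array([ 160,    0,  202,  144, 8123], dtype=int32))
[  0   0 124  11 648] [688.65869141 148.72015381  97.61060333   7.42392826  81.43579865]
(array([633.8604126 ,  11.13839722, 142.55274963, 109.42367554,
        85.74239349]), array([ 219,  209,   64,   44, 1772], dtype=int32))
[ 147  192  194   90 1493] [632.03356934 -17.08659363 497.96737671 138.50320435  85.9358902 ]
(array([602.14044189, -55.508564  ,   5.74027157,  18.24230576,
        55.12158966]), array([273, 161,   4,   5,   8], dtype=int32))
[277 143  58  41 304] [ 654.90441895 -190.68579102  244.37367249  112.378479     54.21008301]
```

View pics/wrist3.png

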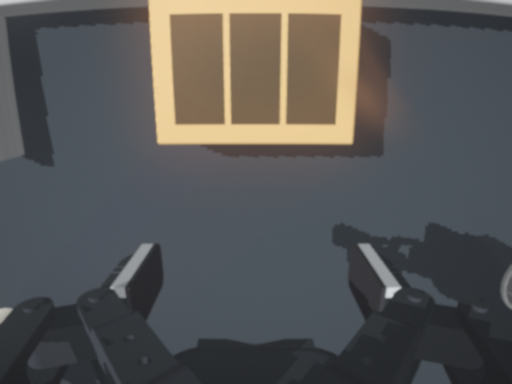

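The wrist view shows the box top at (150–360, 0–144), square to the bar with a gap of about 7 mm. Next I turn the hand 90° and go to the box's +y end.

Request:
arm_command(steps=[[0,0,0,0,0,-0.0909,0],[0,0,0,0,0,-0.0909,0],[0,0,0,0,0,-0.0909,0],[0,0,0,0,0,-0.0909,0],[0,0,0,0,0,-0.0909,0],[0,0,0,0,0,-0.0909,0],[0,0,0,0,0,-0.0909,0],[0,0,0,0,0,-0.0909,0],[0,0,0,0,0,-0.0909,0],[0,0,0,0,0,-0.0909,0],[0,0,0,0,0,-0.0909,0],[0.095,0.087,0,0,0,0,0],[0.095,0.087,0,0,0,0,0],[0.095,0.087,0,0,0,0,0],[0.095,0.087,0,0,0,0,0],[0,0,0,0,0,0,0],[0,0,0,0,0,0,0]])

```text
t: 9.35
position: [0.6288, 0.1057, 0.1317]
ee_rot: [-2.3, -2.136, 0.004]
ft_force: [-0.9, 0.1, -1.4]
opening: 0.0425
grip_force: 0.0
```

Request:
arm_command(steps=[[0,0.016,0.08,0,0,0,0],[0,0,0.08,0,0,0,0],[0,0,0.08,0,0,0,0],[0,0,0.08,0,0,0,0],[0,0,0.08,0,0,0,0],[0,0,0.06,0,0,0,0],[0,0,0,0,0,0,0],[-0.02,0,0,0,0,0,0],[-0.02,0,0,0,0,0,0],[-0.02,0,0,0,0,0,0],[-0.02,0,0,0,0,0,0],[-0.02,0,0,0,0,0,0],[-0.02,0,0,0,0,0,0],[-0.02,0,0,0,0,0,0],[-0.02,0,0,0,0,0,0],[-0.02,0,0,0,0,0,0],[-0.02,0,0,0,0,0,0]])

```text
t: 11.05
position: [0.6313, 0.0558, 0.0202]
ee_rot: [2.302, 2.136, 0.004]
ft_force: [0.1, 6.3, 4.1]
opening: 0.0427
grip_force: 2.8
```

Run:
```python
from cell import bot,cams
from h import *
c=cams.read_camera("scene"); cv2.imwrite("pics/scene4.png",c["image"])
print(box(c)); print(bot.observe()["position"])
```

```text
(array([630.82775879, -24.30451965, 141.36689758, 108.72701263,
        85.58966827]), array([ 207,  205,   53,   44, 1449], dtype=int32))
[0.63125647 0.05488287 0.02013508]
```

Request:
arm_command(steps=[[-0.02,0,0,0,0,0,0],[-0.02,0,0,0,0,0,0],[-0.02,0,0,0,0,0,0],[-0.02,0,0,0,0,0,0],[-0.02,0,0,0,0,0,0],[-0.02,0,0,0,0,0,0],[-0.02,0,0,0,0,0,0],[-0.02,0,0,0,0,0,0],[-0.02,0,0,0,0,0,0],[-0.02,0,0,0,0,0,0],[-0.02,0,0,0,0,0,0],[-0.02,0,0,0,0,0,0],[-0.02,0,0,0,0,0,0],[-0.02,0,0,0,0,0,0],[-0.02,0,0,0,0,0,0],[-0.02,0,0,0,0,0,0],[-0.02,0,0,0,0,0,0],[-0.02,0,0,0,0,0,0],[-0.02,0,0,0,0,0,0],[-0.02,0,0,0,0,0,0]])

```text
t: 13.1
position: [0.6233, -0.044, 0.0197]
ee_rot: [2.303, 2.137, 0.003]
ft_force: [0.1, 5.7, 3.4]
opening: 0.0428
grip_force: 2.8
```

Request:
arm_command(steps=[[-0.02,0,0,0,0,0,0],[-0.02,0,0,0,0,0,0],[-0.02,0,0,0,0,0,0],[-0.02,0,0,0,0,0,0],[-0.02,0,0,0,0,0,0],[-0.02,0,0,0,0,0,0],[-0.02,0,0,0,0,0,0],[-0.02,0,0,0,0,0,0],[-0.02,0,0,0,0,0,0],[0,0,0,0,0,0,0]])

```text
t: 14.1
position: [0.6197, -0.0897, 0.0194]
ee_rot: [2.303, 2.136, 0.001]
ft_force: [0.5, 1.4, 1.3]
opening: 0.0423
grip_force: 0.7
```

Run:
```python
from cell import bot,cams
from h import *
c=cams.read_camera("scene"); cv2.imwrite("pics/scene5.png",c["image"])
print(box(c)); o=bot.observe();print(o["position"],o["ft_force"])
cv2.imwrite("pics/s5c.png",cv2.resize(c["image"][100:300,50:350],None,fx=2.5,fy=2.5))
```

```text
(array([ 619.31109619, -166.66131592,  147.05738831,  107.95986176,
         85.27955627]), array([ 157,  192,   52,   41, 1106], dtype=int32))
[ 0.61948902 -0.08970242  0.01910739] [0.37235514 1.00580517 0.64993609]
```

View pics/s5c.png

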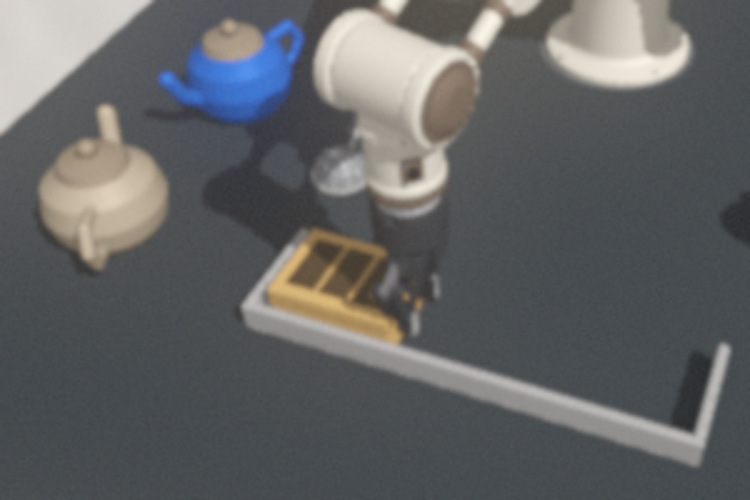

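The box is in front of the −y end stop, with about 15 mm left to go. I approach it gently.

Request:
arm_command(steps=[[-0.01,0,0,0,0,0,0],[-0.01,0,0,0,0,0,0],[-0.01,0,0,0,0,0,0],[-0.01,0,0,0,0,0,0],[-0.006,0,0,0,0,0,0]])

```text
t: 14.65
position: [0.6186, -0.1004, 0.019]
ee_rot: [-2.303, -2.137, -0.001]
ft_force: [-0.3, 6.0, 3.6]
opening: 0.0423
grip_force: 2.6
```

Request:
arm_command(steps=[[-0.004,0,0,0,0,0,0],[-0.004,0,0,0,0,0,0]])

```text
t: 14.85
position: [0.6184, -0.1023, 0.0189]
ee_rot: [-2.302, -2.137, -0.001]
ft_force: [-0.4, 5.9, 3.9]
opening: 0.0425
grip_force: 2.6
```

Request:
arm_command(steps=[[-0.004,0,0,0,0,0,0],[-0.004,0,0,0,0,0,0]])

```text
t: 15.05
position: [0.6183, -0.1044, 0.019]
ee_rot: [-2.303, -2.137, -0.001]
ft_force: [0.4, 5.2, 4.8]
opening: 0.0426
grip_force: 2.6
```

Request:
arm_command(steps=[[-0.004,0,0,0,0,0,0],[-0.004,0,0,0,0,0,0]])

```text
t: 15.25
position: [0.6182, -0.1052, 0.0189]
ee_rot: [-2.302, -2.135, -0.003]
ft_force: [0.8, 11.0, 5.6]
opening: 0.0426
grip_force: 5.8
```

Request:
arm_command(steps=[[-0.004,0,0,0,0,0,0]])

```text
t: 15.35
position: [0.6181, -0.1052, 0.019]
ee_rot: [-2.301, -2.135, -0.004]
ft_force: [2.0, 15.9, 6.6]
opening: 0.0428
grip_force: 7.6
```

Request:
arm_command(steps=[[-0.004,0,0,0,0,0,0]])

```text
t: 15.45
position: [0.618, -0.1052, 0.0189]
ee_rot: [-2.3, -2.134, -0.006]
ft_force: [1.5, 18.8, 6.9]
opening: 0.0428
grip_force: 9.3
```

The end face is against the stop: motion has stopped and the force is rising. I back off, lift, turn back and move to the near face.

Request:
arm_command(steps=[[0.03,0,0,0,0,0,0],[0.1,0,0,0,0,0,0.3],[0,0,-0.12,0,0,0,0.3],[0,0,-0.12,0,0,0,0.3],[0,0,-0.12,0,0,0,0.3],[0,0,-0.12,0,0,0,0.3],[0,0,0,0,0,0.0909,0.3],[0,0,0,0,0,0.0909,0.3],[0,0,0,0,0,0.0909,0.3],[0,0,0,0,0,0.0909,0.3],[0,0,0,0,0,0.0909,0.3],[0,0,0,0,0,0.0909,0.3],[0,0,0,0,0,0.0909,0.3],[0,0,0,0,0,0.0909,0.3],[0,0,0,0,0,0.0909,0.3],[0,0,0,0,0,0.0909,0.3],[0,0,0,0,0,0.0909,0.3],[0,0,0,0,0,0,0.3]])

```text
t: 17.25
position: [0.6198, -0.0771, 0.1382]
ee_rot: [3.138, -0.118, -0.002]
ft_force: [0.1, 0.7, 0.6]
opening: 0.0552
grip_force: 0.0
```

Request:
arm_command(steps=[[-0.076,0.108,0,0,0,0,0.3],[-0.076,0.108,0,0,0,0,0.3],[-0.076,0.108,0,0,0,0,0.3],[-0.076,0.108,0,0,0,0,0.3],[0,0,0,0,0,0,0.3]])

```text
t: 17.75
position: [0.5343, -0.1813, 0.1385]
ee_rot: [3.138, -0.117, -0.002]
ft_force: [0.5, 0.3, 0.3]
opening: 0.0555
grip_force: 0.0
```

Run:
```python
from cell import bot,cams
from h import *
for n in("wrist","scene"):
    c=cams.read_camera(n); cv2.imwrite(f"pics/{n}6.png",c["image"])
    print(box(c))
o=bot.observe();print(o["position"],o["ee_rot"])
```

```text
(array([ 610.38214111, -186.31176758,  113.58307648,   70.90254211,
         85.91183472]), array([ 170,   32,  169,  108, 8880], dtype=int32))
(array([ 618.26043701, -183.2130127 ,  144.37991333,  108.80722046,
         85.58493042]), array([ 152,  191,   63,   40, 1549], dtype=int32))
[ 0.53611263 -0.17902077  0.13869288] [ 3.13921401e+00 -1.15969213e-01 -3.14070038e-04]
```

View pics/wrist6.png

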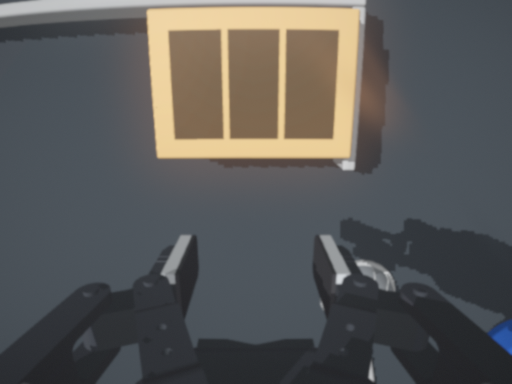

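The wrist view shows the box at (148–358, 8–160), its right end against the stop at (360,90), with a small gap to the bar at the top. I descend and push forward.

Request:
arm_command(steps=[[0,0,0.08,0,0,0,0.3],[0,0,0.08,0,0,0,0.3],[0,0,0.08,0,0,0,0.3],[0,0,0.08,0,0,0,0.3],[0,0,0.08,0,0,0,0.3],[0,0,0.08,0,0,0,0.3],[0,0,0,0,0,0,0.3],[0.02,0,0,0,0,0,0.3],[0.02,0,0,0,0,0,0.3],[0.01,0,0,0,0,0,0.3],[0.01,0,0,0,0,0,0.3],[0.004,0,0,0,0,0,0.3]])

```text
t: 19.05
position: [0.5521, -0.1796, 0.0192]
ee_rot: [3.139, -0.116, -0.002]
ft_force: [-5.0, 0.1, 3.8]
opening: 0.0555
grip_force: 2.6
```

Request:
arm_command(steps=[[0.006,0,0,0,0,0,0.3],[0.006,0,0,0,0,0,0.3]])

```text
t: 19.25
position: [0.5545, -0.1797, 0.0188]
ee_rot: [-3.139, 0.117, 0.004]
ft_force: [-5.7, 0.2, 3.3]
opening: 0.0553
grip_force: 2.7
```

Request:
arm_command(steps=[[0.004,0,0,0,0,0,0.3],[0.004,0,0,0,0,0,0.3]])

```text
t: 19.45
position: [0.5566, -0.1798, 0.0189]
ee_rot: [-3.139, 0.117, 0.003]
ft_force: [-4.5, 0.0, 4.1]
opening: 0.0557
grip_force: 2.7
```

Request:
arm_command(steps=[[0.004,0,0,0,0,0,0.3],[0.004,0,0,0,0,0,0.3]])

```text
t: 19.65
position: [0.5579, -0.1799, 0.0188]
ee_rot: [-3.139, 0.117, 0.006]
ft_force: [-11.3, 0.0, 8.5]
opening: 0.0554
grip_force: 5.5
```

Request:
arm_command(steps=[[0.004,0,0,0,0,0,0.3]])

```text
t: 19.75
position: [0.5579, -0.1799, 0.0188]
ee_rot: [-3.138, 0.116, 0.01]
ft_force: [-15.7, -0.0, 12.4]
opening: 0.0553
grip_force: 7.9
```

Request:
arm_command(steps=[[0.004,0,0,0,0,0,0.3]])

```text
t: 19.85
position: [0.5579, -0.18, 0.0187]
ee_rot: [-3.138, 0.116, 0.014]
ft_force: [-19.5, 0.2, 11.9]
opening: 0.0554
grip_force: 9.3
```

It is seated on the back bar. I retreat and check.

Request:
arm_command(steps=[[-0.02,0,0,0,0,0,0.3],[-0.08,0,0,0,0,0,0.3],[0,0,-0.12,0,0,0,0.3],[0,0,-0.12,0,0,0,0.3],[0,0,-0.12,0,0,0,0.3],[0,0,-0.12,0,0,0,0.3],[0,0,-0.08,0,0,0,0.3],[0,0,0,0,0,0,0.3]])

```text
t: 20.65
position: [0.539, -0.1797, 0.1628]
ee_rot: [3.136, -0.117, 0.012]
ft_force: [-0.1, -0.4, -0.8]
opening: 0.0553
grip_force: 0.0
```

Run:
```python
from cell import bot,cams
from h import *
for n in("wrist","scene"):
    c=cams.read_camera(n); cv2.imwrite(f"pics/{n}7.png",c["image"])
    print(box(c))
a=cv2.imread("pics/wrist7.png");b=cv2.resize(c["image"][170:290,90:250],(512,384))
cv2.imwrite("pics/c7.png",cv2.resize(np.vstack([a,b]),(400,600)))
cv2.imwrite("pics/c7.png",np.hstack([a[:,130:400],b]))
o=bot.observe();print(o["position"],o["ft_force"])
```

```text
(array([ 617.39746094, -186.70404053,  113.6319046 ,   72.66009521,
         85.93816376]), array([ 181,   35,  152,  100, 8243], dtype=int32))
(array([ 624.47229004, -183.71963501,  144.43826294,  108.77883911,
         85.7517395 ]), array([ 151,  192,   63,   41, 1568], dtype=int32))
[ 0.53664508 -0.1783479   0.15856478] [ 0.98753343  0.37904042 -0.21697041]
```

View pics/c7.png

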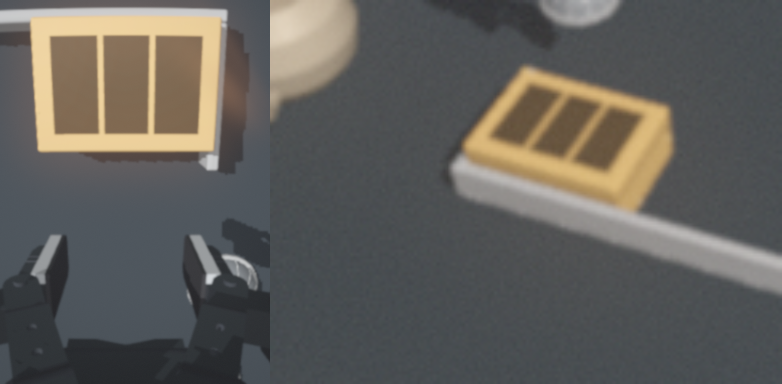

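The check shows the box flush with the back bar and the end stop, its yaw matching the rail, and the hand clear. Handing in.

```bash
python3 -c "
from cell import bot
print(bot.job_done())"
```

```text
the job is handed in; nothing more can be done
None
```

I pushed the tea box into the rail corner at the beige teapot's end and handed the job in at about 21 s. It sits square there, with its back on the bar and its end on the stop. The hand is clear, and no push was near the teapot, kettle, mug or strainer.

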